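# Close the washed kitchen canisters, each with its own lid

### The arm

A 6-joint arm with a two-finger parallel gripper is mounted at the origin on the work surface. World frame = base frame: x ahead of the robot, y to its left, z up, the work surface at z = 0. Lengths are in m, angles in rad, forces in N, time in s.
With the tool pointing down it reaches from about 0.25 to 0.775 m from the base axis. Payload 4 kg.
Tool frame: the origin (TCP) lies midway between the tips of the shut fingers; the grasp point (between the pads) lies 19 mm behind it (robot.tcp_to_grasp is the z of the grasp point in the tool frame, in m); z points along the fingers, y is the line along which they close (so a half turn about z gives the same grasp; the last joint's range is limited). The gripper opens to 94 mm and grips with 3 to 60 N. Pads are 16 mm wide; open, the fingers measure 119 mm over their backs; the gripper's body (75 mm by 177 mm) begins 78 mm behind the grasp point.
Start: joints at [-1.369, 0.087, 1.371, -0, 1.684, -0.103], TCP at [0.165, -0.525, 0.206] pointing down, gripper open.
Joint ranges: [-3.1, 3.1], [-0.76, 2.03], [0.27, 2.55], [-1.08, 4.22], [0.17, 2.65], [-2.57, 2.57]. Speed limits (rad/s): [2.79, 2.79, 3.14, 3.14, 3.14, 3.14].

### API

Orientations are given as [roll, pitch, yaw] about the fixed x, y, z axes, in that order (R = Rz(yaw) Ry(pitch) Rx(roll)).
In Python, from bench import robot gives the robot as it stands. The module is installed in compiled form; this text tells all that it offers.
- The arm moves only by the tool move_arm, never from a script. Its argument "motion" is one flat list of numbers, 7 for each row, row after row: the turn, a rotation vector about the tool's x, y, z in units of 45 degrees (1.0 is 45 degrees), then the shift along the tool's x, y, z in units of 100 mm (1.0 is 100 mm), then the opening, from 0 (shut) to 1 (fully open). A call has 1 to 12 rows; each row shifts and turns the commanded pose from where the row before left it, along the tool's axes as they then stand; what a row does not reach is not made up. A row lasts 1/12 s, in which the tool goes at most 41.7 mm and 7.16 degrees, less where a joint would pass 70% of its speed; a pose out of reach is approached as far as the arm can. A call with a number of a shift or a turn outside -1 to 1 is refused whole. A call with a gripper value outside its range is refused whole. The fingers move at their own pace and stop on an object; the grip force is fixed at half the most. Time passes only in rows, so rows that do not move let the fingers close. It gives the time, the measured TCP pose, the force, the opening and the grip force at its end, in the units of the state.
- robot.get_obs(): the state, without advancing time (a new reading comes with each control period).
- robot.snapshot(name): name is "scene" or "top" or "wrist"; returns the picture (420x560x3 uint8, red, green, blue); there is no depth.
- robot.get_calibration(name): a dict with "fx", "fy", "cx", "cy" (pixels), "R" (3x3) and "t" (3): a world point X has camera coordinates R X + t. Camera axes: x right, y down, z forward; pixel columns grow to the right and rows downward; lengths in m; the calibration is good to about 2 mm. A picture is of the moment at which its call begins: read the wrist's pose just before it. get_calibration takes no time and is no camera call; for the wrist camera it gives the pose at the moment of the call.
- robot.close_job(): hands the job in; it is judged then, once.
The state is a dict: "time": time; "joint_positions": joint angles; "qvel": joint speeds; "joint_torque": joint torques, N m; "tool_pos": TCP position; "ee_rot": TCP orientation; "wrist_force": force on the tool from outside, world axes, zero at the start; "wrist_torque": the same for the moment, N m; "width": finger opening in m; "finger_force": force on a finger pad.
Only numpy, scipy, OpenCV 4.12 (cv2) and the standard library are available. Lean on these libraries where they do the work, as an engineer would, in place of code of your own. Each camera call takes 0.05 s, during which the arm holds its last target. There are 200 camera calls.

### The job

The four storage canisters have been washed and stand open on the worktop: put each lid on the canister of its own colour, right way up, with the lid's disc lying flat on the rim. Set the lids down rather than dropping them, keep the canisters standing where they are, and leave the mug and the bowl of sweets alone.

Things in the scene. Friction and masses are not known exactly. Their poses are not given: they have to be found in the camera images.
- white_canister: white round open canister (sizes in mm) standing upright, loose, about 0.6 kg: outer diameter 100, height 100, wall 4, so the mouth is 92 across (steel-grey inner floor). Origin: centre of the underside; z up along its axis, mouth at z = 100.
- white_lid: white lid, loose, 0.12 kg, right way up (mm): grey tapered plug below (z 0-10, 68 wide at bottom, 84 at top), white disc 100 wide (z 10-18), pale wooden knob, cylinder 28 wide (z 18-46). Origin: centre of the plug's underside, resting on the worktop; z up. On its canister the plug has 4 play all round, the disc lies on the rim, the lid's origin is 90 above the canister's.
- blue_canister: blue round open canister (sizes in mm) standing upright, loose, about 0.6 kg: outer diameter 100, height 100, wall 4, so the mouth is 92 across (steel-grey inner floor). Origin: centre of the underside; z up along its axis, mouth at z = 100.
- blue_lid: blue lid, loose, 0.12 kg, right way up (mm): grey tapered plug below (z 0-10, 68 wide at bottom, 84 at top), blue disc 100 wide (z 10-18), pale wooden knob, cylinder 28 wide (z 18-46). Origin: centre of the plug's underside, resting on the worktop; z up. On its canister the plug has 4 play all round, the disc lies on the rim, the lid's origin is 90 above the canister's.
- red_canister: red round open canister (sizes in mm) standing upright, loose, about 0.45 kg: outer diameter 84, height 75, wall 4, so the mouth is 76 across (steel-grey inner floor). Origin: centre of the underside; z up along its axis, mouth at z = 75.
- red_lid: red lid, loose, 0.09 kg, right way up (mm): grey tapered plug below (z 0-10, 52 wide at bottom, 68 at top), red disc 84 wide (z 10-18), pale wooden knob, cylinder 28 wide (z 18-46). Origin: centre of the plug's underside, resting on the worktop; z up. On its canister the plug has 4 play all round, the disc lies on the rim, the lid's origin is 65 above the canister's.
- yellow_canister: yellow round open canister (sizes in mm) standing upright, loose, about 0.45 kg: outer diameter 84, height 75, wall 4, so the mouth is 76 across (steel-grey inner floor). Origin: centre of the underside; z up along its axis, mouth at z = 75.
- yellow_lid: yellow lid, loose, 0.09 kg, right way up (mm): grey tapered plug below (z 0-10, 52 wide at bottom, 68 at top), yellow disc 84 wide (z 10-18), pale wooden knob, cylinder 28 wide (z 18-46). Origin: centre of the plug's underside, resting on the worktop; z up. On its canister the plug has 4 play all round, the disc lies on the rim, the lid's origin is 65 above the canister's.
- mug: bystander: dark green mug, 80 mm across the rim, 90 mm tall, handle on its own +y side. Origin: centre of the underside. Leave alone.
- sweet_bowl: bystander: white bowl with coloured sweets, 130 mm across the rim, 50 mm tall. Origin: centre of the underside. Leave alone.
There are look-alikes about, which are no part of the job. What is shaped like the white_lid but black or turquoise is not meant.

How it is judged:
By the outcome, as a careful person would: the job done as asked, in the order asked, and still so for the second after the job is handed in, with the robot touching nothing.
It also fails if it takes over 120 s, if anything falls off the work surface, if the arm or the gripper's body presses on something with over 40 N, if the wrist force passes 120 N, or if a joint passes its speed limit or range.

## Working session

There is one attempt and no reset: what is moved stays moved. The work goes in short steps, Python scripts to look and compute and a tool call to move; the robot and the scene stay as the last step left them, time stands still between calls to the robot, and variables do not carry over. Pictures are saved under pics/ and viewed, at most 14 in all, crops included, and the job is handed in when it is done.

Besides the shell and the picture viewer there is one more tool, called after ">>>" as name(argument=value, ...), one argument or row to a line, values as JSON. move_arm: Moves the arm, as the interface text tells. Shifts and turns lie within -1 to 1; 1 stands for 100 mm of shift or 45 degrees of turn. Its arguments: {"type":"object","properties":{"motion":{"type":"array","items":{"type":"number"}}},"required":["motion"]}

```bash
mkdir -p pics
python3 - <<'E'
from bench import robot
import cv2
for n in("top","scene"):
    cv2.imwrite(f"pics/{n}0.png",robot.snapshot(n)[:,:,::-1]); c=robot.get_calibration(n); print(n,c)
o=robot.get_obs(); print(o['tool_pos'],o['ee_rot'],o['width'],o['time'],robot.tcp_to_grasp)
E
```

```text
top {'fx': 465.12076322172874, 'fy': 465.12076322172874, 'cx': 281.8920564053948, 'cy': 202.26291056506778, 'R': array([[ 0.01153992, -0.99987021, -0.01124205],
       [-0.99821495, -0.01086051, -0.05872794],
       [ 0.05859823,  0.01189969, -0.99821072]]), 't': array([0.01608238, 0.48697045, 1.39658771])}
scene {'fx': 384.7886243590755, 'fy': 384.7886243590755, 'cx': 279.60082033218396, 'cy': 204.6998178883951, 'R': array([[ 0.73731451,  0.67550917, -0.00739412],
       [ 0.54834249, -0.604834  , -0.57749142],
       [-0.39457297,  0.4217383 , -0.81636327]]), 't': array([-0.35170013, -0.2451033 ,  1.47720657])}
[ 0.16495999 -0.52416788  0.20440975] [-3.13959333e+00 -1.80090366e-04  3.04794718e-01] 0.09445939900498927 0.1 -0.0188
```

View pics/top0.png

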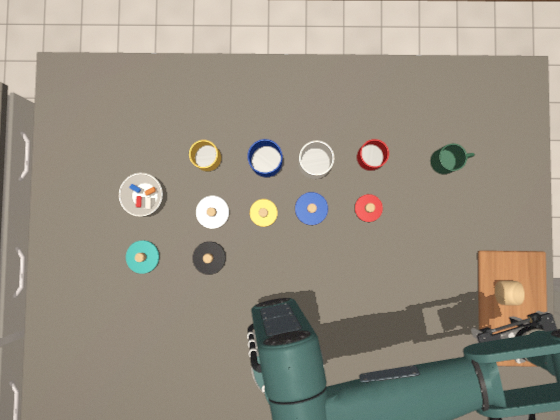

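View pics/scene0.png

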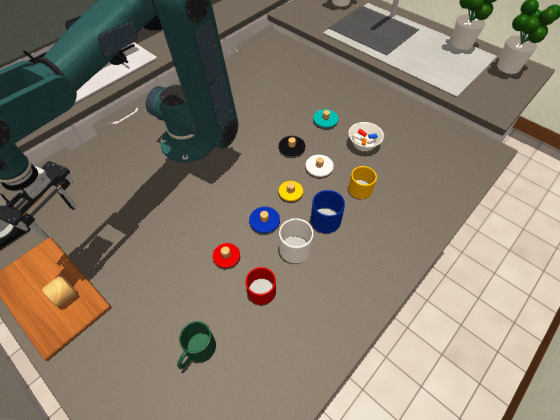

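Top view: the lids are white (212,212), yellow (263,212), blue (312,208) and red (369,208). The canisters are yellow (205,155), blue (265,157), white (316,158) and red (373,155). The look-alikes are turquoise (142,257) and black (209,258), which are not meant. The bowl is at (140,195) and the mug at (449,158).

The only other white round thing, the bowl, has no knob. So (212,212) is the white lid.

```bash
cat > h.py <<'E'
import numpy as np,cv2
from scipy.optimize import least_squares
from bench import robot
COL={'red':lambda h,s,v:((h<8)|(h>172))&(s>130)&(v>50),'yellow':lambda h,s,v:(h>18)&(h<35)&(s>130)&(v>60),
'blue':lambda h,s,v:(h>105)&(h<130)&(s>120)&(v>40),'white':lambda h,s,v:(s<40)&(v>135)}
def ray(c,uv,z):
    uv=np.atleast_2d(uv).astype(float); d=np.c_[(uv[:,0]-c['cx'])/c['fx'],(uv[:,1]-c['cy'])/c['fy'],np.ones(len(uv))]@c['R']
    C=-c['R'].T@c['t']; return (C+d*((z-C[2])/d[:,2])[:,None])[:,:2],C
def contour(img,col,seed,r=36):
    hsv=cv2.cvtColor(img,cv2.COLOR_RGB2HSV); m=COL[col](*[hsv[...,i].astype(int) for i in range(3)]).astype(np.uint8)
    w=np.zeros_like(m); cv2.circle(w,seed,r,1,-1); m=cv2.morphologyEx(m*w,cv2.MORPH_CLOSE,np.ones((3,3)))
    cs,_=cv2.findContours(m,cv2.RETR_EXTERNAL,cv2.CHAIN_APPROX_NONE)
    return cv2.convexHull(max(cs,key=cv2.contourArea))[:,0]
def circle(P,r=None):
    p0=P.mean(0); f=lambda q:np.hypot(*(P-q[:2]).T)-(r if r else q[2])
    s=least_squares(f,list(p0)+([] if r else [.05]),loss='soft_l1',f_scale=.002); return s.x,np.sqrt(np.mean(s.fun**2))
def measure(img,c,col,seed,z,far,rad=36):
    P,C=ray(c,contour(img,col,seed,rad),z)
    if far:  # upper rim is what shows on the side away from the camera
        q=P.mean(0); d=q-C[:2]; P=P[(P-q)@d>0.0*np.hypot(*d)]
    return circle(P)
E
python3 - <<'E'
from h import *
top=cv2.imread('pics/top0.png')[:,:,::-1].copy(); c=robot.get_calibration('top')
sc=cv2.imread('pics/scene0.png')[:,:,::-1].copy(); cs=robot.get_calibration('scene')
S={'white':((212,212),(316,158),(319,166),(296,240),.1),'blue':((312,208),(265,157),(265,220),(327,211),.1),
'red':((369,208),(373,155),(226,256),(261,286),.075),'yellow':((263,212),(205,155),(291,191),(363,182),.075)}
for k,(l,q,l2,q2,h) in S.items():
    for nm,a in (('lid top',(top,c,k,l,.018,0,24)),('can top',(top,c,k,q,h,1,24)),('lid scene',(sc,cs,k,l2,.018,1,22)),('can scene',(sc,cs,k,q2,h,1,28))):
        x,e=measure(*a); print(k,nm,(x*1000).round(1),'rms',round(e*1000,2))
E
python3 -c "
import cv2
a=cv2.imread('pics/top0.png')[130:285,110:410];cv2.imwrite('pics/crop1.png',cv2.resize(a,None,fx=2.6,fy=2.6,interpolation=2))"
```

```text
white lid top [457.  231.8  56.1] rms 4.36
white can top [615.4 -85.8  56.2] rms 3.73
white lid scene [457.9 230.7  48.8] rms 0.49
white can scene [612.2 -77.3  48.7] rms 0.31
blue lid top [470.4 -67.2  47.6] rms 0.48
blue can top [614.9  71.7  48.2] rms 0.22
blue lid scene [472.1 -69.2  49.1] rms 0.36
blue can scene [616.   70.5  49.1] rms 0.41
red lid top [ 472.9 -239.    41.3] rms 0.48
red can top [ 630.6 -247.    40.8] rms 0.2
red lid scene [ 475.3 -241.2   41.8] rms 0.44
red can scene [ 632.1 -248.1   42. ] rms 0.37
yellow lid top [464.5  89.1  28.4] rms 0.0
yellow can top [623.8 253.6  40.1] rms 0.41
yellow lid scene [457.   76.4  41.9] rms 0.41
yellow can scene [624.9 250.8  42.8] rms 1.18
```

View pics/crop1.png

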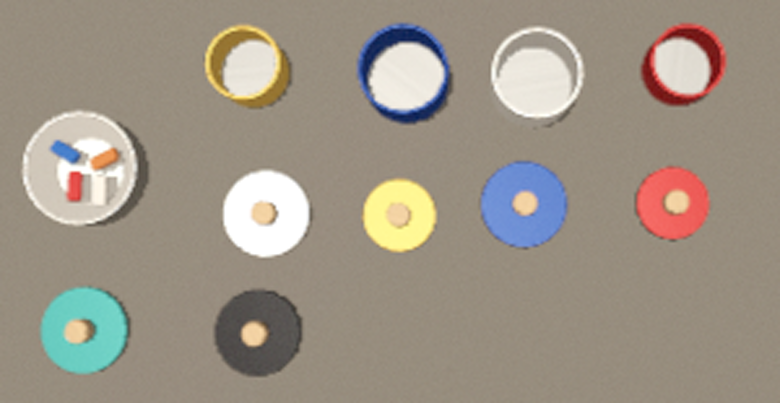

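The crop confirms it: white lid at crop (265,213), yellow (400,215), blue (524,204) and red (673,203), each with a knob. The look-alikes are turquoise (84,330) and black (258,333). The white and yellow top masks need better thresholds.

Run:
```python
from h import *
COL['white']=lambda h,s,v:(s<40)&(v>185); COL['yellow']=lambda h,s,v:(h>18)&(h<35)&(s>85)&(v>110)
top=cv2.imread('pics/top0.png')[:,:,::-1].copy(); c=robot.get_calibration('top')
for k,q,z in (('white',(212,212),.018),('white',(316,158),.1),('yellow',(263,212),.018),('yellow',(205,155),.075)):
    x,e=measure(top,c,k,q,z,z>.05,23); print(k,z,(x*1000).round(1),round(e*1000,2))
# knob tops, z=.046, in top view
hsv=cv2.cvtColor(top,cv2.COLOR_RGB2HSV).astype(int)
for k,q in (('white',(212,212)),('yellow',(263,212)),('blue',(312,208)),('red',(369,208))):
    m=((hsv[...,0]>5)&(hsv[...,0]<20)&(hsv[...,1]>50)&(hsv[...,1]<140)&(hsv[...,2]>170)).astype(np.uint8); w=np.zeros_like(m); cv2.circle(w,q,9,1,-1)
    ys,xs=np.nonzero(m*w); p,_=ray(c,[[xs.mean(),ys.mean()]],.042); print(k,'knob',len(xs),(p*1000).round(1))
```

```text
white 0.018 [456.  233.3  50.5] 0.25
white 0.1 [611.  -76.   50.9] 0.19
yellow 0.018 [455.3  78.1  42.6] 0.29
yellow 0.075 [623.5 254.   42.9] 0.33
white knob 62 [[455.6 231.9]]
yellow knob 55 [[455.   76.8]]
blue knob 58 [[469.4 -66.9]]
red knob 77 [[ 473.1 -239.5]]
```

>>> move_arm(
  motion=[0,0,0.13,0,0,0,1,0,0,0.13,0,0,0,1,0,0,0.13,0,0,0,1,0,0,0,0.25,-0.23,0,1,0,0,0,0.25,-0.23,0,1,0,0,0,0.25,-0.23,0,1,0,0,0,0.25,-0.23,0,1,0,0,0,0.25,-0.23,0,1,0,0,0,0.25,-0.23,0,1,0,0,0,0.25,-0.23,0,1,0,0,0,0.25,-0.23,0,1,0,0,0,0.25,-0.23,0,0.7],
)

```text
time: 1.1
tool_pos: [0.3911, -0.3164, 0.205]
ee_rot: [-3.141, 0.001, -0.002]
wrist_force: [0.2, -0.5, -0.1]
width: 0.0897
finger_force: 0.0
```

>>> move_arm(
  motion=[0,0,0,0.28,-0.25,0,0.7,0,0,0,0.28,-0.25,0,0.7,0,0,0,0.27,-0.26,0,0.7,0,0,0,0,0,0,0.7,0,0,0,0,0,0,0.7],
)

```text
time: 1.52
tool_pos: [0.4741, -0.2406, 0.2047]
ee_rot: [-3.141, 0.002, 0.002]
wrist_force: [-0.5, 0.1, 0.3]
width: 0.0659
finger_force: 0.0
```

Run:
```python
from h import *
o=robot.get_obs(); c=robot.get_calibration('wrist'); i=robot.snapshot('wrist'); cv2.imwrite('pics/w1.png',i[:,:,::-1])
print(o['tool_pos'],o['width'],-c['R'].T@c['t'])
for P in ([.474,-.24,.018],[.6314,-.2476,.075]):
    q=c['R']@np.array(P)+c['t']; print(q[:2]/q[2]*c['fx']+[c['cx'],c['cy']])
```

```text
[ 0.47413105 -0.24060321  0.20465581] 0.0659264356002263 [ 0.54583851 -0.24115341  0.38447704]
[280.23097113 188.80198516]
[290.07683522   9.51112578]
```

View pics/w1.png

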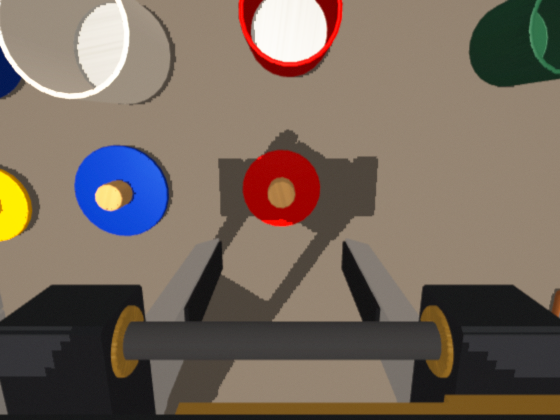

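The wrist view shows the red lid at (281,188), against a prediction of (280,189), centred between the fingers. Descending to grip it.

>>> move_arm(
  motion=[0,0,0,0,0,0.3,0.65,0,0,0,0,0,0.3,0.65,0,0,0,0,0,0.3,0.65,0,0,0,0,0,0.3,0.65,0,0,0,0,0,0.3,0.65,0,0,0,0,0,0.2,0.65,0,0,0,0,0,0.1,0.65,0,0,0,0,0,0.02,0.65,0,0,0,0,0,0,0.65,0,0,0,0,0,0,0.2,0,0,0,0,0,0,0,0,0,0,0,0,0,0],
)

```text
time: 2.57
tool_pos: [0.4746, -0.243, 0.0254]
ee_rot: [3.14, -0.003, -0.002]
wrist_force: [-0.1, 0.3, -1.0]
width: 0.0445
finger_force: 0.0
```

>>> move_arm(
  motion=[0,0,0,0,0,0,0,0,0,0,0,0,0,0,0,0,0,0,0,0,0,0,0,0,0,0,0,0],
)

```text
time: 2.9
tool_pos: [0.4739, -0.2421, 0.0241]
ee_rot: [3.141, -0.001, -0.001]
wrist_force: [-0.8, 0.2, 2.1]
width: 0.0271
finger_force: 30.0
```

>>> move_arm(
  motion=[0,0,0,0,0,-0.1,0,0,0,0,0,0,-0.25,0,0,0,0,0,0,-0.3,0,0,0,0,0,0,-0.3,0,0,0,0,0,0,-0.15,0,0,0,0,0.2,0.01,0,0,0,0,0,0.25,0.01,0,0,0,0,0,0.3,0.01,0,0,0,0,0,0.3,0.01,0,0,0,0,0,0.3,0.01,0,0,0,0,0,0.22,0.02,0,0,0,0,0,0,0,0,0],
)

```text
time: 3.9
tool_pos: [0.6334, -0.249, 0.132]
ee_rot: [-3.141, -0.0, 0.0]
wrist_force: [-1.4, 0.6, -0.6]
width: 0.0275
finger_force: 30.0
```

Run:
```python
from h import *
ps=[]
for k in range(3):
    o=robot.get_obs(); ps.append(o['tool_pos']); i=robot.snapshot('top')
cv2.imwrite('pics/t2.png',i[:,:,::-1]); print(np.round(ps,4),o['ee_rot'],o['finger_force'],o['wrist_force'])
i=robot.snapshot('wrist'); cv2.imwrite('pics/w2.png',i[:,:,::-1])
```

```text
[[ 0.6334 -0.249   0.132 ]
 [ 0.6315 -0.249   0.1322]
 [ 0.6304 -0.2492  0.1327]] [-3.14117581e+00  1.98443650e-03 -8.58528786e-04] 29.999746084213257 [-0.84298652  0.0376103  -1.7031989 ]
```

View pics/w2.png

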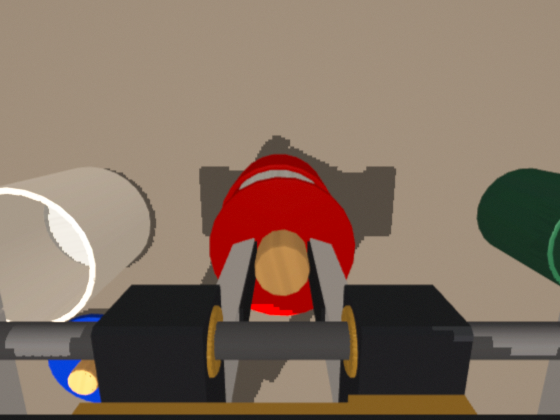

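The lid hangs level over the red canister, with the rim arc symmetric at (280,180). Lowering it gently.

>>> move_arm(
  motion=[0,0,0,0.01,-0.01,0.08,0,0,0,0,0,0,0.1,0,0,0,0,0,0,0.1,0,0,0,0,0,0,0.06,0,0,0,0,0,0,0.04,0,0,0,0,0,0,0.02,0,0,0,0,0,0,0.02,0,0,0,0,0,0,0,0,0,0,0,0,0,0,0],
)

```text
time: 4.85
tool_pos: [0.6317, -0.2485, 0.0918]
ee_rot: [3.141, -0.001, -0.002]
wrist_force: [-0.7, -0.7, -0.9]
width: 0.0272
finger_force: 30.0
```

>>> move_arm(
  motion=[0,0,0,0,0,0.02,0,0,0,0,0,0,0.01,0,0,0,0,0,0,0,0,0,0,0,0,0,0,0],
)

```text
time: 5.18
tool_pos: [0.6319, -0.2486, 0.0892]
ee_rot: [3.141, -0.001, -0.002]
wrist_force: [-0.3, -0.0, 1.4]
width: 0.0273
finger_force: 30.0
```

>>> move_arm(
  motion=[0,0,0,0,0,0,0.6,0,0,0,0,0,0,0.6,0,0,0,0,0,0,0.6,0,0,0,0,0,0,0.6,0,0,0,0,0,-0.1,0.6,0,0,0,0,0,-0.25,0.6,0,0,0,0,0,-0.3,0.6,0,0,0,0,0,-0.3,0.6,0,0,0,-0.2,-0.2,-0.2,0.6,0,0,0,-0.25,-0.25,0,0.6,0,0,0,-0.25,-0.25,0,0.6,0,0,0,-0.25,-0.25,0,0.6],
)

```text
time: 6.18
tool_pos: [0.5359, -0.1526, 0.2049]
ee_rot: [3.141, -0.002, -0.002]
wrist_force: [0.9, -0.2, -0.4]
width: 0.0566
finger_force: 0.0
```

>>> move_arm(
  motion=[0,0,0,-0.25,-0.25,0,0.65,0,0,0,-0.25,-0.25,0,0.65,0,0,0,-0.16,-0.25,0,0.65,0,0,0,0,-0.1,0,0.65,0,0,0,0,0,0,0.65,0,0,0,0,0,0,0.65],
)

```text
time: 6.68
tool_pos: [0.4715, -0.0684, 0.2043]
ee_rot: [3.14, -0.002, -0.001]
wrist_force: [-0.5, -0.2, -0.3]
width: 0.0612
finger_force: 0.0
```

Run:
```python
from h import *
i=robot.snapshot('scene'); cv2.imwrite('pics/s3.png',i[100:350,160:460,::-1].repeat(2,0).repeat(2,1))
o=robot.get_obs(); c=robot.get_calibration('wrist'); i=robot.snapshot('wrist'); 
print(o['tool_pos'],o['width'])
COL['blue']=lambda h,s,v:(h>105)&(h<130)&(s>120)&(v>40)
q=c['R']@np.array([.471,-.068,.018])+c['t']; q=q[:2]/q[2]*c['fx']+[c['cx'],c['cy']]; print(q)
P,_=ray(c,contour(i,'blue',(int(q[0]),int(q[1])),60),.018); print(circle(P))
```

```text
[ 0.47159535 -0.06882252  0.20387124] 0.061178640352603036
[279.72321368 189.81619456]
(array([ 0.47052695, -0.06810647,  0.04946892]), np.float64(0.00015948747143238614))
```

View pics/s3.png

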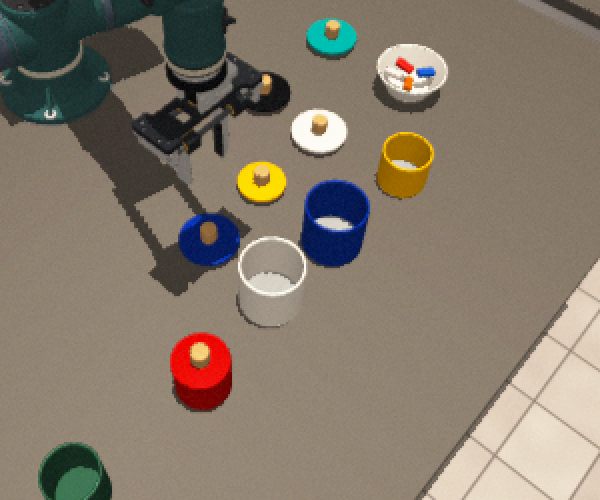

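The red lid lies flat on its canister at crop (200,358). The wrist fit puts the blue lid at (470.5,-68.1), matching the earlier measurement. Gripping the blue one.

>>> move_arm(
  motion=[0,0,0,-0.01,0,0.3,0.65,0,0,0,0,0,0.3,0.65,0,0,0,0,0,0.3,0.65,0,0,0,0,0,0.3,0.65,0,0,0,0,0,0.3,0.65,0,0,0,0,0,0.2,0.65,0,0,0,0,0,0.1,0.65,0,0,0,0,0,0,0.65,0,0,0,0,0,0,0.2,0,0,0,0,0,0,0,0,0,0,0,0,0,0,0,0,0,0,0,0,0],
)

```text
time: 7.78
tool_pos: [0.4711, -0.0686, 0.0252]
ee_rot: [3.141, -0.003, -0.002]
wrist_force: [0.7, -0.4, -0.5]
width: 0.0379
finger_force: 0.0
```

>>> move_arm(
  motion=[0,0,0,0,0,0,0,0,0,0,0,0,0,0,0,0,0,0,0,0,0],
)

```text
time: 8.03
tool_pos: [0.4705, -0.0682, 0.0245]
ee_rot: [3.141, -0.002, -0.001]
wrist_force: [-0.3, 1.2, 3.5]
width: 0.0271
finger_force: 30.0
```

>>> move_arm(
  motion=[0,0,0,0,0,-0.1,0,0,0,0,0,0,-0.25,0,0,0,0,0,0,-0.3,0,0,0,0,0,0,-0.3,0,0,0,0,0,0,-0.3,0,0,0,0,0.15,-0.14,-0.1,0,0,0,0,0.25,-0.24,0,0,0,0,0,0.25,-0.24,0,0,0,0,0,0.25,-0.24,0,0,0,0,0,0.25,-0.24,0,0,0,0,0,0.2,-0.19,0,0,0,0,0,0.1,-0.1,0,0],
)

```text
time: 9.03
tool_pos: [0.6163, 0.0732, 0.1578]
ee_rot: [-3.141, 0.001, 0.001]
wrist_force: [-0.3, -0.3, -1.0]
width: 0.0272
finger_force: 30.0
```

>>> move_arm(
  motion=[0,0,0,0,0,0,0,0,0,0,0,0,0,0,0,0,0,0,0,0,0],
)

```text
time: 9.28
tool_pos: [0.6142, 0.07, 0.1583]
ee_rot: [3.141, 0.001, -0.002]
wrist_force: [-0.1, -0.2, -1.1]
width: 0.0271
finger_force: 30.0
```

Run:
```python
from h import *
i=robot.snapshot('wrist'); cv2.imwrite('pics/w4.png',i[:,:,::-1]); o=robot.get_obs(); print(o['tool_pos'],o['finger_force'])
```

```text
[0.61419096 0.06977597 0.15858116] 29.9997416138649
```

View pics/w4.png

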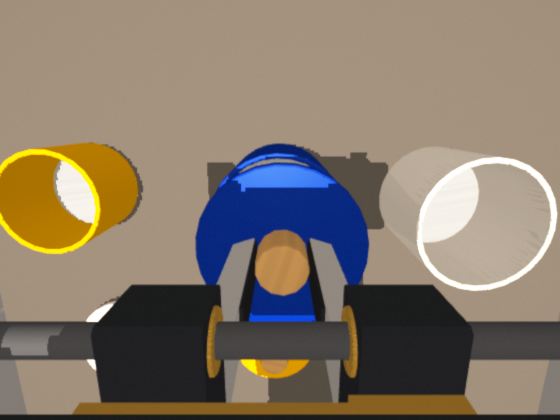

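The blue lid is level and centred over the blue mouth, with the rim arc at (280,155). A 1 mm correction, then lower it.

>>> move_arm(
  motion=[0,0,0,0.01,-0.01,0.08,0,0,0,0,0,0,0.1,0,0,0,0,0,0,0.1,0,0,0,0,0,0,0.06,0,0,0,0,0,0,0.04,0,0,0,0,0,0,0.03,0,0,0,0,0,0,0.01,0,0,0,0,0,0,0.01,0,0,0,0,0,0,0,0,0,0,0,0,0,0,0],
)

```text
time: 10.17
tool_pos: [0.6163, 0.0717, 0.116]
ee_rot: [3.142, -0.001, -0.001]
wrist_force: [-0.2, 0.6, -0.6]
width: 0.0273
finger_force: 30.0
```

>>> move_arm(
  motion=[0,0,0,0,0,0.01,0,0,0,0,0,0,0.01,0,0,0,0,0,0,0,0,0,0,0,0,0,0,0],
)

```text
time: 10.5
tool_pos: [0.6164, 0.0717, 0.1146]
ee_rot: [3.142, -0.002, -0.001]
wrist_force: [-0.7, 0.6, 3.3]
width: 0.0272
finger_force: 30.0
```

Seated, with +3.3 N at the expected height. Release and go to the yellow lid.

>>> move_arm(
  motion=[0,0,0,0,0,0,0.6,0,0,0,0,0,0,0.6,0,0,0,0,0,0,0.6,0,0,0,0,0,0,0.6,0,0,0,0,0,-0.1,0.6,0,0,0,0,0,-0.25,0.6,0,0,0,0,0,-0.3,0.6,0,0,0,-0.2,0,-0.25,0.6,0,0,0,-0.3,-0.01,0,0.6,0,0,0,-0.3,-0.01,0,0.6,0,0,0,-0.3,-0.01,0,0.6,0,0,0,-0.3,-0.02,0,0.65],
)

```text
time: 11.5
tool_pos: [0.4748, 0.0768, 0.2043]
ee_rot: [3.141, -0.001, -0.002]
wrist_force: [-0.3, 0.3, 0.8]
width: 0.0593
finger_force: 0.0
```

>>> move_arm(
  motion=[0,0,0,-0.2,-0.01,0,0.65,0,0,0,0,0,0,0.65,0,0,0,0,0,0,0.65],
)

```text
time: 11.75
tool_pos: [0.4561, 0.078, 0.2047]
ee_rot: [3.142, -0.003, -0.001]
wrist_force: [0.2, -0.5, -0.2]
width: 0.0609
finger_force: 0.0
```

Run:
```python
from h import *
o=robot.get_obs(); c=robot.get_calibration('wrist'); i=robot.snapshot('wrist'); cv2.imwrite('pics/w5.png',i[:,:,::-1])
print(o['tool_pos'],o['width'])
COL['yellow']=lambda h,s,v:(h>18)&(h<35)&(s>150)&(v>60)
q=c['R']@np.array([.456,.077,.018])+c['t']; q=q[:2]/q[2]*c['fx']+[c['cx'],c['cy']]; print(q)
P,_=ray(c,contour(i,'yellow',(int(q[0]),int(q[1])),52),.018); print(circle(P))
```

```text
[0.45605431 0.07797392 0.2046947 ] 0.06094667470150253
[281.60329254 189.52203717]
(array([0.45617171, 0.07690359, 0.04180343]), np.float64(0.0001807324574745665))
```

View pics/w5.png

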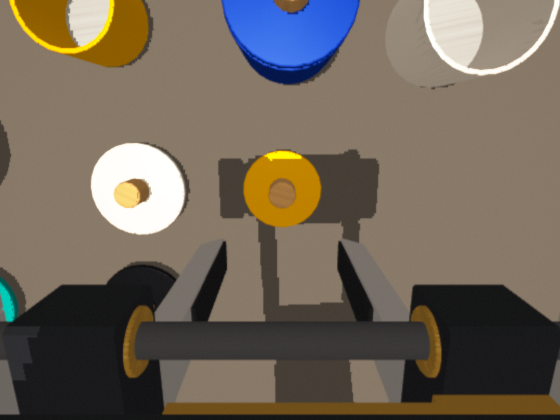

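The yellow lid is between the fingers at (282,188), fitted at (456.2,76.9) with radius 41.8 as it should be. The blue lid sits on its canister at (290,20).

>>> move_arm(
  motion=[0,0,0,0,0.01,0.3,0.65,0,0,0,0,0,0.3,0.65,0,0,0,0,0,0.3,0.65,0,0,0,0,0,0.3,0.65,0,0,0,0,0,0.3,0.65,0,0,0,0,0,0.2,0.65,0,0,0,0,0,0.1,0.65,0,0,0,0,0,0,0.65,0,0,0,0,0,0,0.2,0,0,0,0,0,0,0,0,0,0,0,0,0,0,0,0,0,0,0,0,0],
)

```text
time: 12.8
tool_pos: [0.4574, 0.0769, 0.0252]
ee_rot: [-3.142, -0.003, -0.001]
wrist_force: [-0.7, 0.4, 0.7]
width: 0.0379
finger_force: 0.0
```

>>> move_arm(
  motion=[0,0,0,0,0,0,0,0,0,0,0,0,0,0,0,0,0,0,0,0,0],
)

```text
time: 13.05
tool_pos: [0.4567, 0.077, 0.0245]
ee_rot: [-3.141, -0.002, -0.002]
wrist_force: [0.2, -0.7, 4.0]
width: 0.0273
finger_force: 30.0
```

>>> move_arm(
  motion=[0,0,0,0,0,-0.1,0,0,0,0,0,0,-0.25,0,0,0,0,0,0,-0.3,0,0,0,0,0,0,-0.3,0,0,0,0,0,0,-0.2,0,0,0,0,0.18,-0.18,0,0,0,0,0,0.27,-0.28,0,0,0,0,0,0.27,-0.28,0,0,0,0,0,0.27,-0.28,0,0,0,0,0,0.27,-0.28,0,0,0,0,0,0.27,-0.28,0,0,0,0,0,0.15,-0.17,0,0],
)

```text
time: 14.05
tool_pos: [0.6258, 0.2543, 0.1377]
ee_rot: [-3.141, 0.0, -0.0]
wrist_force: [-0.6, 0.1, -1.1]
width: 0.0275
finger_force: 30.0
```

>>> move_arm(
  motion=[0,0,0,0,0,0,0,0,0,0,0,0,0,0,0,0,0,0,0,0,0],
)

```text
time: 14.3
tool_pos: [0.6236, 0.251, 0.1383]
ee_rot: [3.141, 0.001, -0.002]
wrist_force: [0.8, 0.5, -1.9]
width: 0.0273
finger_force: 30.0
```

Run:
```python
from h import *
i=robot.snapshot('wrist'); cv2.imwrite('pics/w6.png',i[:,:,::-1]); o=robot.get_obs(); print(o['tool_pos'],o['finger_force'])
```

```text
[0.62355431 0.25072798 0.13868549] 29.999751448631287
```

View pics/w6.png

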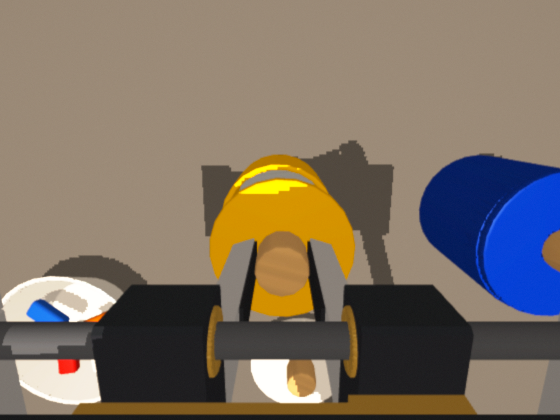

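The yellow lid is over its canister, but the rim sliver (240–313) lies a little left of the lid centre at 282. I'll check against the canister's base edge before lowering.

Run:
```python
from h import *
i=cv2.imread('pics/w6.png')[:,:,::-1].copy(); c=robot.get_calibration('wrist'); h=cv2.cvtColor(i,cv2.COLOR_RGB2HSV).astype(int)
m=(h[...,0]>10)&(h[...,0]<35)&(h[...,1]>150)&(h[...,2]>60)
cols=np.arange(245,316,2); base=np.array([[u,np.nonzero(m[120:,u])[0][0]+120] for u in cols])
P,C=ray(c,base,.0); s,e=circle(P,.042); print('base',s,e)
```

```text
base [0.62279584 0.25205281] 0.0003055294886067516
```

>>> move_arm(
  motion=[0,0,0,0,-0.02,0.1,0,0,0,0,0,0,0.12,0,0,0,0,0,0,0.12,0,0,0,0,0,0,0.06,0,0,0,0,0,0,0.03,0,0,0,0,0,0,0.02,0,0,0,0,0,0,0.01,0,0,0,0,0,0,0.01,0,0,0,0,0,0,0,0,0,0,0,0,0,0,0],
)

```text
time: 15.18
tool_pos: [0.6246, 0.2538, 0.092]
ee_rot: [-3.141, -0.001, -0.001]
wrist_force: [0.3, -0.8, -1.1]
width: 0.0273
finger_force: 30.0
```

>>> move_arm(
  motion=[0,0,0,0,0.01,0.01,0,0,0,0,0,0,0.01,0,0,0,0,0,0,0.01,0,0,0,0,0,0,0,0,0,0,0,0,0,0,0],
)

```text
time: 15.6
tool_pos: [0.6245, 0.2526, 0.0895]
ee_rot: [-3.142, -0.001, -0.002]
wrist_force: [-1.6, -0.3, 4.1]
width: 0.0272
finger_force: 30.0
```

Seated, with +4.1 N at the expected height. Release and go to the white lid.

>>> move_arm(
  motion=[0,0,0,0,0,0,0.6,0,0,0,0,0,0,0.6,0,0,0,0,0,0,0.6,0,0,0,0,0,0,0.6,0,0,0,0,0,-0.1,0.6,0,0,0,0,0,-0.25,0.6,0,0,0,0,0,-0.3,0.6,0,0,0,-0.2,0,-0.3,0.6,0,0,0,-0.3,0.04,-0.2,0.6,0,0,0,-0.3,0.04,0,0.6,0,0,0,-0.3,0.04,0,0.6,0,0,0,-0.3,0.04,0,0.65],
)

```text
time: 16.6
tool_pos: [0.4833, 0.2368, 0.2049]
ee_rot: [-3.141, -0.002, -0.002]
wrist_force: [-0.1, -0.0, 0.7]
width: 0.0596
finger_force: 0.0
```

>>> move_arm(
  motion=[0,0,0,-0.27,0.04,0,0.65,0,0,0,0,0,0,0.65,0,0,0,0,0,0,0.65,0,0,0,0,0,0,0.65],
)

```text
time: 16.93
tool_pos: [0.4579, 0.2331, 0.2043]
ee_rot: [-3.141, -0.002, -0.001]
wrist_force: [0.2, -1.0, 0.4]
width: 0.0614
finger_force: 0.0
```

Run:
```python
from h import *
o=robot.get_obs(); c=robot.get_calibration('wrist'); i=robot.snapshot('wrist'); cv2.imwrite('pics/w7.png',i[:,:,::-1])
print(o['tool_pos'],o['width'])
q=c['R']@np.array([.4565,.2323,.018])+c['t']; q=q[:2]/q[2]*c['fx']+[c['cx'],c['cy']]; print(q)
for sm,vm in ((40,160),(25,120)):
    COL['white']=lambda h,s,v:(s<sm)&(v>vm)
    P,_=ray(c,contour(i,'white',(int(q[0]),int(q[1])),54),.018); print(circle(P))
```

```text
[0.45792847 0.23308817 0.20428255] 0.061390642516645035
[281.49176647 190.67115815]
(array([0.46348389, 0.23426514, 0.0419939 ]), np.float64(0.006145920114991555))
(array([0.45872559, 0.23314344, 0.04643894]), np.float64(0.004496360626034387))
```

View pics/w7.png

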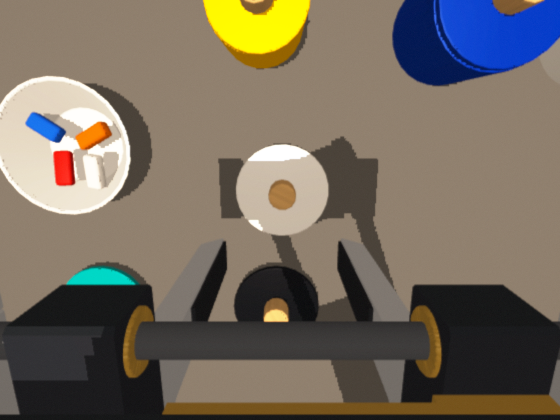

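The white lid is between the fingers at (282,189), as predicted; the mask failed only because of the gripper's shadow. The yellow lid sits on its canister at (257,15).

>>> move_arm(
  motion=[0,0,0,-0.01,0,0.3,0.65,0,0,0,0,0,0.3,0.65,0,0,0,0,0,0.3,0.65,0,0,0,0,0,0.3,0.65,0,0,0,0,0,0.3,0.65,0,0,0,0,0,0.2,0.65,0,0,0,0,0,0.1,0.65,0,0,0,0,0,0,0.65,0,0,0,0,0,0,0.2,0,0,0,0,0,0,0,0,0,0,0,0,0,0,0,0,0,0,0,0,0],
)

```text
time: 17.98
tool_pos: [0.4575, 0.2334, 0.0252]
ee_rot: [-3.141, -0.003, -0.001]
wrist_force: [-0.1, -0.3, -0.3]
width: 0.0376
finger_force: 0.0
```

>>> move_arm(
  motion=[0,0,0,0,0,0,0,0,0,0,0,0,0,0,0,0,0,0,0,0,0],
)

```text
time: 18.23
tool_pos: [0.4568, 0.2331, 0.0245]
ee_rot: [-3.141, -0.002, -0.001]
wrist_force: [-0.2, -0.7, 3.2]
width: 0.0272
finger_force: 30.0
```

>>> move_arm(
  motion=[0,0,0,0,0,-0.1,0,0,0,0,0,0,-0.25,0,0,0,0,0,0,-0.3,0,0,0,0,0,0,-0.3,0,0,0,0,0,0,-0.3,0,0,0,0,0,0.15,-0.2,0,0,0,0,0,0.3,0,0,0,0,0,0,0.35,0,0,0,0,0,0,0.35,0,0,0,0,0,0,0.35,0,0,0,0,0,0,0.35,0,0,0,0,0,0,0.35,0,0],
)

```text
time: 19.23
tool_pos: [0.4552, 0.0114, 0.1688]
ee_rot: [3.142, -0.0, -0.001]
wrist_force: [1.0, 0.1, -1.0]
width: 0.0272
finger_force: 30.0
```

>>> move_arm(
  motion=[0,0,0,0,0.35,0,0,0,0,0,0,0.35,0,0,0,0,0,0.15,0.2,0,0,0,0,0,0.3,0,0,0,0,0,0,0.3,0,0,0,0,0,0,0.3,0,0,0,0,0,0,0.3,0,0,0,0,0,0,0.15,0,0,0,0,0,0,0.05,0,0,0,0,0,0,0,0,0,0,0,0,0,0,0,0,0,0,0,0,0,0,0,0],
)

```text
time: 20.23
tool_pos: [0.6097, -0.0773, 0.1688]
ee_rot: [3.142, 0.001, -0.002]
wrist_force: [-0.2, 0.2, -1.6]
width: 0.0273
finger_force: 30.0
```

Run:
```python
from h import *
i=robot.snapshot('wrist'); cv2.imwrite('pics/w8.png',i[:,:,::-1]); o=robot.get_obs(); print(o['tool_pos'],o['ee_rot'],o['finger_force'])
```

```text
[ 0.60973063 -0.07732183  0.1689374 ] [ 3.14142343e+00  1.09433272e-04 -1.68937406e-03] 29.999789893627167
```

View pics/w8.png

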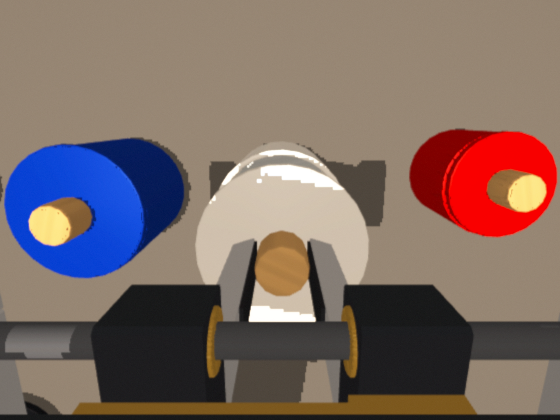

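The white lid is level and centred over the white canister at (282,240). A small shift, then lower it.

>>> move_arm(
  motion=[0,0,0,0.01,-0.01,0.1,0,0,0,0,0,0,0.14,0,0,0,0,0,0,0.12,0,0,0,0,0,0,0.08,0,0,0,0,0,0,0.05,0,0,0,0,0,0,0.02,0,0,0,0,0,0,0.01,0,0,0,0,0,0,0.01,0,0,0,0,0,0,0,0,0,0,0,0,0,0,0],
)

```text
time: 21.12
tool_pos: [0.6121, -0.0764, 0.1162]
ee_rot: [3.141, -0.001, -0.001]
wrist_force: [-0.4, 0.5, -0.9]
width: 0.0278
finger_force: 30.0
```

>>> move_arm(
  motion=[0,0,0,0,0,0.01,0,0,0,0,0,0,0.01,0,0,0,0,0,0,0,0,0,0,0,0,0,0,0],
)

```text
time: 21.45
tool_pos: [0.6122, -0.0764, 0.1145]
ee_rot: [3.141, -0.002, -0.001]
wrist_force: [-0.8, 0.1, 3.1]
width: 0.0274
finger_force: 30.0
```

Seated. Release, rise and draw back.

>>> move_arm(
  motion=[0,0,0,0,0,0,0.6,0,0,0,0,0,0,0.6,0,0,0,0,0,0,0.6,0,0,0,0,0,0,0.6,0,0,0,0,0,-0.1,0.6,0,0,0,0,0,-0.25,0.6,0,0,0,0,0,-0.3,0.6,0,0,0,-0.2,0,-0.3,0.6,0,0,0,-0.3,0,-0.2,0.6,0,0,0,-0.3,0,0,0.6,0,0,0,-0.3,0,0,0.6,0,0,0,-0.3,0,0,0.6],
)

```text
time: 22.45
tool_pos: [0.4707, -0.0761, 0.2299]
ee_rot: [3.141, -0.002, -0.001]
wrist_force: [-1.1, -0.3, -0.5]
width: 0.0562
finger_force: 0.0
```

>>> move_arm(
  motion=[0,0,0,-0.3,0,0,0.6,0,0,0,-0.3,0,0,0.6,0,0,0,0,0,0,0.6,0,0,0,0,0,0,0.6],
)

```text
time: 22.78
tool_pos: [0.4113, -0.0761, 0.2298]
ee_rot: [3.141, -0.003, -0.002]
wrist_force: [0.5, -0.3, 0.6]
width: 0.0563
finger_force: 0.0
```

Run:
```python
from h import *
i=robot.snapshot('scene'); cv2.imwrite('pics/s9.png',cv2.resize(i[90:380,150:420,::-1],None,fx=2,fy=2,interpolation=cv2.INTER_CUBIC))
t=robot.snapshot('top'); cv2.imwrite('pics/t9.png',t[:,:,::-1]); c=robot.get_calibration('top'); cs=robot.get_calibration('scene')
COL['white']=lambda h,s,v:(s<40)&(v>185); COL['yellow']=lambda h,s,v:(h>18)&(h<35)&(s>85)&(v>110)
for k,q,z in (('white',(316,158),.108),('blue',(265,157),.108),('red',(373,155),.083),('yellow',(205,155),.083)):
    x,e=measure(t,c,k,q,z,1,24); print(k,(x*1000).round(1),round(e*1000,2))
print(robot.get_obs()['tool_pos'])
```

```text
white [610.6 -76.2  50.8] 0.35
blue [616.2  71.4  47.9] 0.28
red [ 630.6 -248.7   41.1] 0.29
yellow [622.9 252.5  43. ] 0.3
[ 0.41249452 -0.07617401  0.22917372]
```

View pics/s9.png

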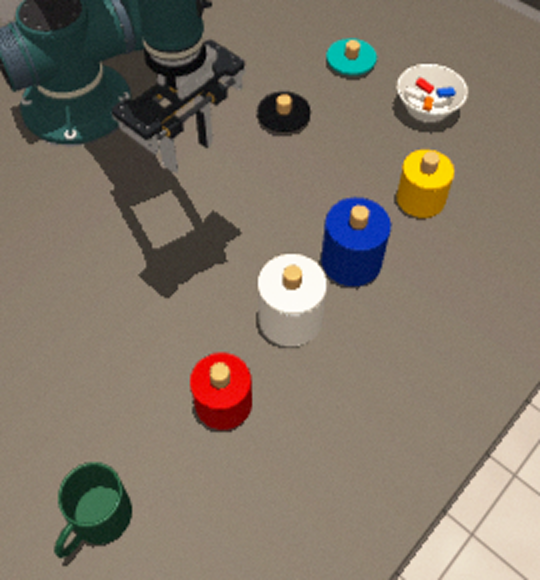

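All four lids lie flat on their own canisters: white (292,283), blue (356,225), red (221,383) and yellow (427,170) in the crop. The canisters are within about 2 mm of where they were, and the mug and bowl are untouched.

```bash
python3 -c "
from bench import robot
print(robot.close_job())"
```

```text
the job is handed in; nothing more can be done
None
```

The job is handed in: each of the four lids lies flat on the canister of its own colour, the canisters stand within about 2 mm of where they were, and the mug and bowl were left alone.

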